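Find the rocking corner of a trainer plate and press its shim flat

ROBOT

A 6-joint arm with a two-finger parallel gripper is mounted at the origin on the work surface. World frame = base frame: x ahead of the robot, y to its left, z up, the work surface at z = 0. Lengths are in m, angles in rad, forces in N, time in s.
With the tool pointing down it reaches from about 0.25 to 0.8 m from the base axis. Payload 8.5 kg.
Tool frame: the origin (TCP) lies on the centre line of the jaws, within the pads' length; the fingertips stand 11 mm ahead of it and the grasp point (between the pads) lies 8 mm behind it; z points along the fingers, y is the line along which they close (so a half turn about z gives the same grasp; the last joint's range is limited). The gripper opens to 85 mm and grips with 20 to 120 N. Pads are 22 mm wide; open, the fingers measure 114 mm over their backs; the gripper's body (76 mm by 85 mm) begins 54 mm behind the grasp point. The pads swing forward as they close: fully open they stand 13 mm farther back than shut.
Start: joints at [-1.147, 0.238, -0.013, 1.319, 0, 1.571], TCP at [0.216, -0.479, 0.242] pointing down, gripper open.
Joint ranges: [-2.66, 2.66], [-1.03, 1.9], [-1.14, 1.46], [-1.82, 2.27], [-1.45, 1.34], [-3.14, 3.14]. Speed limits (rad/s): [2.22, 2.22, 2.79, 3.14, 3.14, 3.14].

INTERFACE

Orientations are given as a unit quaternion [x, y, z, w].
In Python, from workcell import * gives the robot as it stands.
- The arm moves only by the tool send_rows, never from a script. Its argument "series" is text: rows parted by semicolons, each of 7 numbers parted by spaces: the shift along the tool's x, y, z in units of 0.04 m (1.0 is 0.04 m), then the turn, a rotation vector about the tool's x, y, z in units of 5 degrees (1.0 is 5 degrees), then the closure, from 0 (fully open) to 1 (shut). A call has 1 to 20 rows; each row shifts and turns the commanded pose from where the row before left it, along the tool's axes as they then stand; what a row does not reach is not made up. A row lasts 1/8 s, in which the tool goes at most 62.5 mm and 10.7 degrees, less where a joint would pass 70% of its speed; a pose out of reach is approached as far as the arm can. A call with a number of a shift or a turn outside -1 to 1 is refused whole. A call with a gripper value outside its range is refused whole. The fingers move at their own pace and stop on an object; "squeeze" is the grip in N (left out, the last holds). Time passes only in rows, so rows that do not move let the fingers close. It gives the time, the measured TCP pose, the force, the opening and the grip force at its end, in the units of the state.
- state(): the state, without advancing time (a new reading comes with each control period).
- read_camera(name): name is "scene" or "top" or "wrist"; returns a dict with "frame" (420x560x3 uint8, red, green, blue), "z_map" (420x560 float32, m along the optical axis (not along the pixel's ray), 0 where there is no reading), "fx", "fy", "cx", "cy" (pixels), "D" ([k1, k2, p1, p2, k3] as OpenCV has them; the pictures are not rectified), "T" (4x4, takes a point from camera to world coordinates). Camera axes: x right, y down, z forward; pixel columns grow to the right and rows downward; lengths in m; the calibration is good to about 2 mm. A picture is of the moment at which its call begins.
- job_done(): hands the job in; it is judged then, once.
The state is a dict: "t": time; "q": joint angles; "joint_vel": joint speeds; "joint_efforts": joint torques, N m; "tcp_pos": TCP position; "eef_rot": TCP orientation; "wrist_force": force on the tool from outside, world axes, zero at the start; "wrist_torque": the same for the moment, N m; "finger_gap": opening from 0.0 (shut) to 1.0 (fully open); "finger_force": force on a finger pad.
Only numpy, scipy, OpenCV 4.12 (cv2) and the standard library are available. Lean on these libraries where they do the work, as an engineer would, in place of code of your own. Each camera call takes 0.05 s, during which the arm holds its last target. There are 200 camera calls.

TASK

The controller's mounting plate rocks on one of its four feet. With the fingertips press its corners down firmly, one after another, until you find the one that goes down; then press that corner's steel lever shim down flat and press the same corner once more to check that it now stands firm. Leave the other three shims standing up, do not lift or shift the plate, do not disturb the things lying around, and finish clear of everything.

Things in the scene. Friction and masses are not known exactly. Their poses are not given: they have to be found in the camera images.
- plate: Mounting plate of the controller trainer: grey painted steel, 170 x 228 x 6 mm, about 1.4 kg, lying loose and level on four rubber feet, three modules (two black, one white) on a rail across its middle (block 120 mm in y, 92 mm in x, rising 62 mm above the plate's underside). Origin: centre of its underside, 33 mm above the bench; +y along its length to the robot's left, +x away from the robot, +z up.
- base: White steel base under the plate, 230 x 385 mm, top 10 mm above the bench, fixed; same axes and middle as the plate. At each plate corner a lever shim is hinged to it: pivot along x, 17 mm above the bench, 66 mm from the middle in x, 112 mm in y, under the plate's edge; its tongue points out in y. A flat shim's nose packs the plate's corner from below: pressed then, it gives about 1 mm.
- corner_near_left (a point): Place to press the plate's corner nearer the robot, left (-x, +y): on its top face, 39 mm above the bench, 68 mm from the plate's middle in x and 96 mm in y; moves with the plate. Pressed straight down with 7 N or more, the corner that rocks goes down about 5 mm to a stop, the opposite corner rising, and springs back; the other corners give under 1 mm. It cannot be told before pressing.
- corner_near_right (a point): Place to press the plate's corner nearer the robot, right (-x, -y): on its top face, 39 mm above the bench, 68 mm from the plate's middle in x and 96 mm in y; moves with the plate. Pressed straight down with 7 N or more, the corner that rocks goes down about 5 mm to a stop, the opposite corner rising, and springs back; the other corners give under 1 mm. It cannot be told before pressing.
- corner_far_left (a point): Place to press the plate's corner farther from the robot, left (+x, +y): on its top face, 39 mm above the bench, 68 mm from the plate's middle in x and 96 mm in y; moves with the plate. Pressed straight down with 7 N or more, the corner that rocks goes down about 5 mm to a stop, the opposite corner rising, and springs back; the other corners give under 1 mm. It cannot be told before pressing.
- corner_far_right (a point): Place to press the plate's corner farther from the robot, right (+x, -y): on its top face, 39 mm above the bench, 68 mm from the plate's middle in x and 96 mm in y; moves with the plate. Pressed straight down with 7 N or more, the corner that rocks goes down about 5 mm to a stop, the opposite corner rising, and springs back; the other corners give under 1 mm. It cannot be told before pressing.
- shim_near_left (a joint): Angle (rad) of the steel lever shim at the corner nearer the robot, left (-x, +y): 0 = flat on the base, positive = tongue standing up; starts at 0.68 to 0.88, at most 0.95. It stays where it is left: a stiff pivot of about 0.2 N m, so 5 to 10 N straight down, 40 mm out from the pivot, moves it.
- tongue_near_left (a point): Point on the upper face of that shim's tongue, 60 mm out from its pivot. The tongue is 26 mm wide, 4 mm thick, its round end 70 mm out from the pivot, and points out to the left (plate +y). The point moves with it: about 50 mm above the bench when standing up, 14 mm when flat.
- shim_near_right (a joint): Angle (rad) of the steel lever shim at the corner nearer the robot, right (-x, -y): 0 = flat on the base, positive = tongue standing up; starts at 0.68 to 0.88, at most 0.95. It stays where it is left: a stiff pivot of about 0.2 N m, so 5 to 10 N straight down, 40 mm out from the pivot, moves it.
- tongue_near_right (a point): Point on the upper face of that shim's tongue, 60 mm out from its pivot. The tongue is 26 mm wide, 4 mm thick, its round end 70 mm out from the pivot, and points out to the right (plate -y). The point moves with it: about 50 mm above the bench when standing up, 14 mm when flat.
- shim_far_left (a joint): Angle (rad) of the steel lever shim at the corner farther from the robot, left (+x, +y): 0 = flat on the base, positive = tongue standing up; starts at 0.68 to 0.88, at most 0.95. It stays where it is left: a stiff pivot of about 0.2 N m, so 5 to 10 N straight down, 40 mm out from the pivot, moves it.
- tongue_far_left (a point): Point on the upper face of that shim's tongue, 60 mm out from its pivot. The tongue is 26 mm wide, 4 mm thick, its round end 70 mm out from the pivot, and points out to the left (plate +y). The point moves with it: about 50 mm above the bench when standing up, 14 mm when flat.
- shim_far_right (a joint): Angle (rad) of the steel lever shim at the corner farther from the robot, right (+x, -y): 0 = flat on the base, positive = tongue standing up; starts at 0.68 to 0.88, at most 0.95. It stays where it is left: a stiff pivot of about 0.2 N m, so 5 to 10 N straight down, 40 mm out from the pivot, moves it.
- tongue_far_right (a point): Point on the upper face of that shim's tongue, 60 mm out from its pivot. The tongue is 26 mm wide, 4 mm thick, its round end 70 mm out from the pivot, and points out to the right (plate -y). The point moves with it: about 50 mm above the bench when standing up, 14 mm when flat.
- relay_center (a point): Bystander: small black plug-in relay, 28 x 22 x 36 mm high, standing loose on the white base beside the plate's right edge, between the two right shims. Point: its centre.
- driver: Bystander: screwdriver lying loose on the bench between robot and base. Origin: middle of its underside.
- meter_center (a point): Bystander: hand-held multimeter, grey, 150 x 78 x 34 mm, lying loose on the bench to the right of the base. Point: its centre.
- bin: Bystander: red plastic parts bin, 200 x 140 x 70 mm high, with a few spare terminal blocks, on the bench to the left of the base. Origin: centre of its underside.

How it is judged:
On the way, in this order (a step that is already met when the one before it is completed fails the run):
1. the rocking corner has been pressed down by 3 mm or more with the fingers, all shims still standing (contact force between the fingers and plate above 1 N and value of joint each of shim_near_left, shim_near_right, shim_far_left, shim_far_right above 0.5 rad and height (world z) of any of corner_near_left, corner_near_right, corner_far_left, corner_far_right below 0.0361 m), for 0.1 s.
2. one shim lies flat (within 0.08 rad), the other three still stand up (((value of joint shim_near_left below 0.08 rad and value of joint each of shim_near_right, shim_far_left, shim_far_right above 0.5 rad) or (value of joint shim_near_right below 0.08 rad and value of joint each of shim_near_left, shim_far_left, shim_far_right above 0.5 rad) or (value of joint shim_far_left below 0.08 rad and value of joint each of shim_near_left, shim_near_right, shim_far_right above 0.5 rad) or (value of joint shim_far_right below 0.08 rad and value of joint each of shim_near_left, shim_near_right, shim_far_left above 0.5 rad))), for 0.1 s.
3. that corner is pressed again (4 N or more) and stands firm on its shim: it gives less than 2.5 mm and the shim's nose carries load (((value of joint shim_near_left below 0.08 rad and contact force between the fingers and plate above 4 N and horizontal distance between the grasp point and corner_near_left below 0.04 m and height (world z) of corner_near_left above 0.0366 m and contact force between shim_near_left and plate above 1 N) or (value of joint shim_near_right below 0.08 rad and contact force between the fingers and plate above 4 N and horizontal distance between the grasp point and corner_near_right below 0.04 m and height (world z) of corner_near_right above 0.0366 m and contact force between shim_near_right and plate above 1 N) or (value of joint shim_far_left below 0.08 rad and contact force between the fingers and plate above 4 N and horizontal distance between the grasp point and corner_far_left below 0.04 m and height (world z) of corner_far_left above 0.0366 m and contact force between shim_far_left and plate above 1 N) or (value of joint shim_far_right below 0.08 rad and contact force between the fingers and plate above 4 N and horizontal distance between the grasp point and corner_far_right below 0.04 m and height (world z) of corner_far_right above 0.0366 m and contact force between shim_far_right and plate above 1 N))), for 0.1 s.
At the end, for the whole second after the job is handed in: One shim lies flat (within 0.08 rad), the shim of the corner that rocked; the other three stand up (above 0.5 rad); the plate is level (within 0.01 rad), at rest and within 10 mm of where it was (((value of joint shim_near_left below 0.08 rad and value of joint each of shim_near_right, shim_far_left, shim_far_right above 0.5 rad) or (value of joint shim_near_right below 0.08 rad and value of joint each of shim_near_left, shim_far_left, shim_far_right above 0.5 rad) or (value of joint shim_far_left below 0.08 rad and value of joint each of shim_near_left, shim_near_right, shim_far_right above 0.5 rad) or (value of joint shim_far_right below 0.08 rad and value of joint each of shim_near_left, shim_near_right, shim_far_left above 0.5 rad)) and angle between plate's own z axis and vertical below 0.01 rad and distance of plate from where it was at the start of the episode below 0.01 m and linear speed of plate below 0.01 m/s); the robot touches nothing.
It fails at once if the plate is lifted or shifted by more than 15 mm (distance of plate from where it was at the start of the episode above 0.015 m).
It fails at once if a bystander (relay, screwdriver, multimeter, bin) is moved by more than 15 mm (distance of any of relay_center, driver, meter_center, bin from where it was at the start of the episode above 0.015 m).
It also fails if it takes over 54 s, if anything falls off the work surface, if the arm or the gripper's body presses on something with over 40 N, if the wrist force passes 120 N, or if a joint passes its speed limit or range.

## Working session

There is one attempt and no reset: what is moved stays moved. The work goes in short steps, Python scripts to look and compute and a tool call to move; the robot and the scene stay as the last step left them, time stands still between calls to the robot, and variables do not carry over. Pictures are saved under pics/ and viewed, at most 10 in all, crops included, and the job is handed in when it is done.

Besides the shell and the picture viewer there is one more tool, called after ">>>" as name(argument=value, ...), one argument or row to a line, values as JSON. send_rows: Moves the arm, as the interface text tells. Shifts and turns lie within -1 to 1; 1 stands for 0.04 m of shift or 5 degrees of turn. Its arguments: {"type":"object","properties":{"series":{"type":"string"},"squeeze":{"type":"number"}},"required":["series"]}

```bash
mkdir -p pics; cat > h.py <<'E'
from workcell import *
import numpy as np, cv2
def cam(n):
    c=read_camera(n); c['K']=np.array([[c['fx'],0,c['cx']],[0,c['fy'],c['cy']],[0,0,1.]]); return c
def cloud(c):
    h,w=c['z_map'].shape; u,v=np.meshgrid(np.arange(w),np.arange(h))
    p=cv2.undistortPoints(np.stack([u,v],-1).reshape(-1,1,2).astype(np.float64),c['K'],np.array(c['D'],float)).reshape(h,w,2)
    z=c['z_map'][...,None]; P=np.concatenate([p*z,z],-1)
    T=np.array(c['T']); return P@T[:3,:3].T+T[:3,3]
def save(c,n): cv2.imwrite('pics/'+n,c['frame'][...,::-1])
E
python3 - <<'E'
from h import *
s=state(); print(s)
for n in('top','scene'):
    c=cam(n); save(c,n+'.png'); np.savez(n+'.npz',P=cloud(c),f=c['frame'],z=c['z_map']); print(n,np.round(c['T'],3).tolist(),c['fx'])
E
```

```text
{'t': 0.0, 'q': array([-1.14698677e+00,  2.38803717e-01, -1.42202373e-02,  1.31916660e+00,
       -3.60166472e-05,  1.57080073e+00]), 'joint_vel': array([-8.28997340e-05,  8.47574044e-04, -1.38425796e-03, -5.46390831e-04,
        1.76077610e-03, -4.46371392e-04]), 'joint_efforts': array([-1.99147842e-03, -5.38777184e+01,  3.46438551e+01,  1.82434445e-02,
       -1.75776995e-04, -4.09165011e-06]), 'tcp_pos': array([ 0.21573816, -0.47822236,  0.2416788 ]), 'eef_rot': array([ 9.77632293e-01,  2.10320265e-01, -1.64225809e-04, -6.77733460e-04]), 'wrist_force': array([-0.70982474, -0.05837985,  0.67770706]), 'wrist_torque': array([-0.06351503,  0.01713124, -0.02201038]), 'finger_force': 0.0, 'finger_gap': 0.9995618758914917}
top [[0.003, -0.991, 0.136, 0.384], [-1.0, 0.001, 0.029, 0.021], [-0.029, -0.136, -0.99, 1.038], [0.0, 0.0, 0.0, 1.0]] 485.2929185794583
scene [[-0.463, 0.61, -0.643, 1.088], [0.886, 0.307, -0.347, 0.37], [-0.015, -0.731, -0.683, 0.668], [0.0, 0.0, 0.0, 1.0]] 433.5033957656712
```

View pics/top.png

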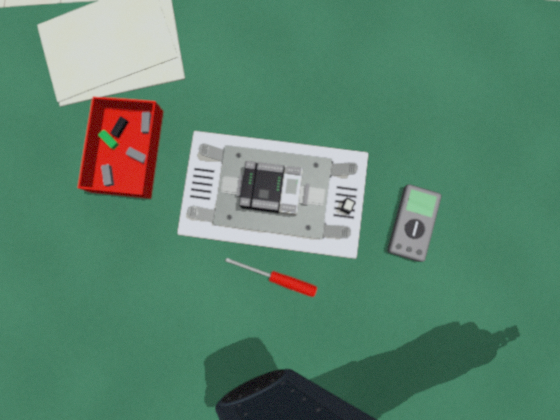

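View pics/scene.png

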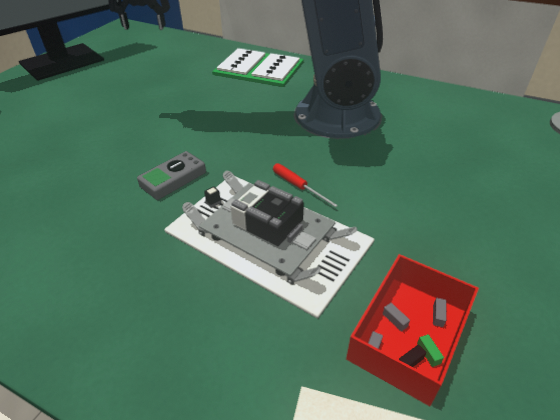

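The top view shows the white base with corners at about (193,132), (367,152), (357,257) and (179,235). The plate is centred near (273,193), the relay is at (346,205), the screwdriver at (270,278), the multimeter at (415,222) and the bin at (120,148). In the scene view all four tongues stand up.

```bash
python3 - <<'E'
from h import *
d=np.load('top.npz'); P=d['P']; f=d['f']
hsv=cv2.cvtColor(f,cv2.COLOR_RGB2HSV)
roi=np.zeros(f.shape[:2],bool); roi[120:270,170:380]=1
# base footprint: non-green, in roi
m=(roi&~((hsv[...,0]>60)&(hsv[...,0]<90)&(hsv[...,1]>70))).astype(np.uint8)
m=cv2.morphologyEx(m,cv2.MORPH_OPEN,np.ones((5,5)))
n,l,st,_=cv2.connectedComponentsWithStats(m); k=1+np.argmax(st[1:,4]); 
m=l==k
# edge points near base z
c=cam('top')
def ray(uv,z):
    p=cv2.undistortPoints(np.array(uv,float).reshape(-1,1,2),c['K'],np.array(c['D'],float)).reshape(-1,2)
    T=np.array(c['T']); r=np.c_[p,np.ones(len(p))]@T[:3,:3].T; o=T[:3,3]
    return o+r*((z-o[2])/r[:,2])[:,None]
def rect(m,z):
    ct=max(cv2.findContours(m.astype(np.uint8),cv2.RETR_EXTERNAL,cv2.CHAIN_APPROX_NONE)[0],key=len).reshape(-1,2)
    w=ray(ct,z)[:,:2].astype(np.float32); return cv2.minAreaRect(w),cv2.boxPoints(cv2.minAreaRect(w)), cv2.boxPoints(cv2.minAreaRect(ct))
print(st[k]); r=rect(m,0.01); print('base',r)
z=P[...,2]; 
for a,b in((.034,.046),(.05,.075),(.075,.11)):
    mm=roi&(z>a)&(z<b); n,l,s2,_=cv2.connectedComponentsWithStats(mm.astype(np.uint8)); 
    print(a,[(s2[i].tolist(),np.round(np.median(P[l==i],0),3).tolist()) for i in range(1,n) if s2[i,4]>15])
print('z base med',np.median(z[m&(z<.02)]),np.median(z[m&(z>.03)&(z<.045)]))
mm=(roi&(z>.034)&(z<.046)); mm=cv2.morphologyEx(mm.astype(np.uint8),cv2.MORPH_CLOSE,np.ones((5,5)))
s=d['z']
# table of heights along things
red=(hsv[...,1]>150)&((hsv[...,0]<8)|(hsv[...,0]>172))
n,l,s2,_=cv2.connectedComponentsWithStats(red.astype(np.uint8))
for i in range(1,n):
    if s2[i,4]>60:
        q=P[l==i]; print('red',s2[i],q.min(0).round(3),q.max(0).round(3))
# tongues in base frame
cx,cy=r[0][0]; bx=r[1]; e=bx-np.roll(bx,1,0); L=np.linalg.norm(e,axis=1); v=e[np.argmax(L)]; v=v/np.linalg.norm(v); v*=np.sign(v[1])
X=np.array([v[1],-v[0]]); print('yaw',np.degrees(np.arctan2(X[1],X[0])),cx,cy)
q=P[m]; bx_=(q[:,:2]-[cx,cy])@X; by_=(q[:,:2]-[cx,cy])@v
pl=(q[:,2]>.034)&(q[:,2]<.045)&(abs(by_)<.12)
print('plate ext',np.percentile(bx_[pl],[1,50,99]),np.percentile(by_[pl],[1,50,99]))
hi=(q[:,2]>.03)&(abs(by_)>.125)
for sx in(-1,1):
  for sy in(-1,1):
    t=hi&(bx_*sx>0.03)&(by_*sy>0)&(abs(bx_)<.1); print(sx,sy,t.sum(),bx_[t].mean() if t.any() else 0,(by_[t].min(),by_[t].max(),q[t,2].max()) if t.any() else 0)
t=hi&(abs(bx_)<.03); print('relay',bx_[t].mean(),by_[t].mean(),q[t,2].max())
E
```

```text
[  177   130   192   129 19391]
base (((0.5314714908599854, 0.05148617923259735), (0.38800397515296936, 0.2337409108877182), 82.43980407714844), array([[ 0.39009255, -0.125453  ],
       [ 0.6218016 , -0.15620577],
       [ 0.67285043,  0.22842535],
       [ 0.44114137,  0.25917813]], dtype=float32), array([[175.82724, 236.21437],
       [189.53122, 128.54033],
       [370.2941 , 151.54652],
       [356.59012, 259.22058]], dtype=float32))
0.034 [([214, 145, 118, 94, 5563], [0.516, 0.044, 0.04]), ([209, 146, 9, 13, 69], [0.614, 0.177, 0.04]), ([339, 163, 10, 12, 83], [0.579, -0.096, 0.04]), ([341, 198, 11, 16, 50], [0.497, -0.098, 0.044]), ([349, 199, 7, 9, 22], [0.504, -0.113, 0.045]), ([196, 207, 12, 13, 94], [0.485, 0.2, 0.04]), ([331, 225, 11, 14, 91], [0.448, -0.08, 0.04])]
0.05 [([199, 143, 12, 14, 109], [0.617, 0.193, 0.059]), ([348, 162, 10, 13, 82], [0.575, -0.114, 0.056]), ([236, 175, 7, 22, 91], [0.54, 0.119, 0.059]), ([303, 183, 6, 23, 88], [0.522, -0.017, 0.06]), ([187, 206, 10, 13, 85], [0.486, 0.218, 0.055]), ([241, 208, 55, 8, 69], [0.486, 0.058, 0.061]), ([342, 226, 9
[... 314 characters left out ...]
599854 0.05148617923259735
plate ext [-0.08425267 -0.01926929  0.08364754] [-0.11169337 -0.00834069  0.11142107]
-1 -1 245 -0.06647999676163434 (np.float64(-0.16778430936168168), np.float64(-0.1280451731153844), np.float64(0.06173942358213913))
-1 1 244 -0.06636850355992414 (np.float64(0.1260483460880739), np.float64(0.16678482324576893), np.float64(0.0633074885751399))
1 -1 227 0.06577668151606499 (np.float64(-0.16703190311930574), np.float64(-0.12720451728666804), np.float64(0.06497467496686338))
1 1 237 0.06579003773377283 (np.float64(0.12557712999271733), np.float64(0.16218594230337133), np.float64(0.06938075094012075))
relay -0.010450765400815817 -0.15783462779209118 0.05161005897056126
```

>>> send_rows(
  series="0 0 0 0 0 0.91 1;0 0 0 0 0 0.91 1;0 0 0 0 0 0.91 1;0 0 0 0 0 0.91 1;0 0 0 0 0 0.91 1;0 0 0 0 0 0.91 1;0 0 0 0 0 0.91 1;0.34 -0.91 0 0 0 0 1;0.34 -0.91 0 0 0 0 1;0.34 -0.91 0 0 0 0 1;0.34 -0.91 0 0 0 0 1;0.34 -0.91 0 0 0 0 1;0.34 -0.91 0 0 0 0 1;0.34 -0.91 0 0 0 0 1;0.34 -0.91 0 0 0 0 1;0.34 -0.91 0 0 0 0 1;0.34 -0.91 0 0 0 0 1;0.34 -0.91 0 0 0 0 1;0.34 -0.91 0 0 0 0 1;0.34 -0.91 0 0 0 0 1",
  squeeze=40,
)

```text
t: 2.65
tcp_pos: [0.4521, -0.0462, 0.2422]
eef_rot: [0.998, -0.055, 0.0, -0.006]
wrist_force: [0.2, 0.3, -0.5]
finger_gap: 0.003
finger_force: 0.0
```

>>> send_rows(
  series="0 0 0.8 0 0 0 1;0 0 0.8 0 0 0 1;0 0 0 0 0 0 1;0 0 0 0 0 0 1",
)

```text
t: 3.15
tcp_pos: [0.4522, -0.0474, 0.1793]
eef_rot: [0.998, -0.056, 0.001, -0.006]
wrist_force: [0.2, 0.8, -0.2]
finger_gap: 0.0
finger_force: 0.0
```

```bash
cat >> h.py <<'E'
from scipy.spatial.transform import Rotation as R
Cc=np.array([.5315,.0515]); X=np.array([.9913,-.1316]); Y=np.array([.1316,.9913])
def where():
    s=state(); d=s['tcp_pos'][:2]-Cc; r=R.from_quat(s['eef_rot']).as_matrix()
    print('t',s['t'],'plate xy mm',(1000*np.array([d@X,d@Y])).round(1),'tip z mm',(1000*(s['tcp_pos'][2]-.011)).round(1),'F',s['wrist_force'].round(2),'yaw',np.degrees(np.arctan2(r[1,0],r[0,0])).round(2),'tilt z',r[:,2].round(4),'gap',s['finger_gap'])
E
python3 - <<'E'
from h import *
where(); c=cam('wrist'); save(c,'w1.png')
E
```

```text
t 3.15 plate xy mm [ -65.6 -108.5] tip z mm 168.3 F [ 0.21  0.81 -0.2 ] yaw -6.45 tilt z [ 0.0019  0.0124 -0.9999] gap 0.00023029928550041272
```

View pics/w1.png

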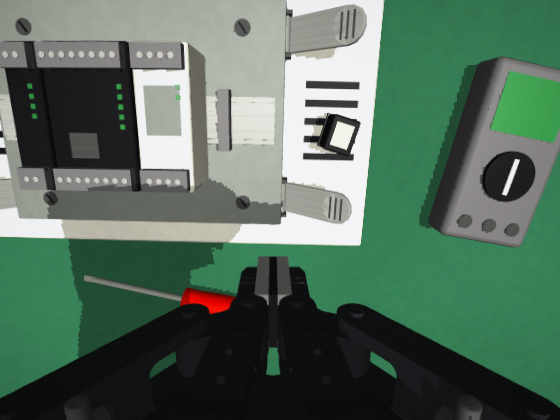

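The closed fingers hang near column 272. The near-right plate corner, with its screw at (243,202), lies just ahead, and the relay is at (340,133), clear. I'll shift 14.5 mm in and descend to just above the corner.

>>> send_rows(
  series="0 -0.36 0.2 0 0 -0.2 1;0 0 0.72 0 0 0 1;0 0 0.72 0 0 0 1;0 0 0.72 0 0 0 1;0 0 0.6 0 0 0 1;0 0 0 0 0 0 1;0 0 0 0 0 0 1",
)

```text
t: 4.08
tcp_pos: [0.4538, -0.0355, 0.061]
eef_rot: [0.999, -0.044, 0.001, -0.008]
wrist_force: [0.5, 0.1, -0.0]
finger_gap: -0.003
finger_force: 0.0
```

```bash
python3 -c "
from h import *
where()"
```

```text
t 4.075 plate xy mm [-65.6 -96.5] tip z mm 50.0 F [ 0.49  0.14 -0.04] yaw -5.08 tilt z [ 0.0026  0.0162 -0.9999] gap -0.0025308277858553307
```

>>> send_rows(
  series="0 0 0.1 -0.19 0 0.45 1;0 0 0.1 0 0 0 1;0 0 0.05 0 0 0 1;0 0 0.05 0 0 0 1;0 0 0 0 0 0 1",
)

```text
t: 4.7
tcp_pos: [0.4519, -0.0484, 0.0498]
eef_rot: [0.998, -0.056, 0.001, -0.005]
wrist_force: [-7.6, -0.6, 27.4]
finger_gap: -0.0
finger_force: 13.6
```

```bash
python3 -c "
from h import *
where()"
```

```text
t 4.7 plate xy mm [ -65.8 -109.5] tip z mm 38.8 F [-7.63 -0.6  27.4 ] yaw -6.45 tilt z [ 0.002   0.0091 -1.    ] gap -0.00020946607399900498
```

>>> send_rows(
  series="0 0 -0.3 0 0 0 1;0 0 -0.5 0 0 0 1;0 0 0 0 0 0 1",
)

```text
t: 5.08
tcp_pos: [0.4528, -0.0485, 0.0812]
eef_rot: [0.998, -0.056, 0.001, -0.005]
wrist_force: [0.8, -1.1, 0.1]
finger_gap: -0.001
finger_force: 0.0
```

```bash
python3 -c "
from h import *
where(); print(state()['q'].round(4), state()['joint_efforts'].round(2))"
```

```text
t 5.075 plate xy mm [ -64.9 -109.5] tip z mm 70.2 F [ 0.82 -1.09  0.06] yaw -6.44 tilt z [ 0.0034  0.0096 -0.9999] gap -0.0005087385698059589
[-0.1131  0.2378 -0.4605  0.8702  0.0099  3.1409] [-2.000e-02 -4.863e+01  2.894e+01  7.100e-01  4.000e-02 -0.000e+00]
```

Joint 6 sits at its range limit, which explains the drift. The near-right corner was firm: 27 N with the tip at 38.8 mm. I'll raise the tool and turn it 90° the other way.

>>> send_rows(
  series="0 0 -1 0 0 0 1;0 0 -1 0 0 -1 1;0 0 0 0 0 -1 1;0 0 0 0 0 -1 1;0 0 0 0 0 -1 1;0 0 0 0 0 -1 1;0 0 0 0 0 -1 1;0 0 0 0 0 -1 1;0 0 0 0 0 -1 1;0 0 0 0 0 -1 1;0 0 0 0 0 -1 1;0 0 0 0 0 -1 1;0 0 0 0 0 -1 1;0 0 0 0 0 -1 1;0 0 0 0 0 -1 1;0 0 0 0 0 -1 1;0 0 0 0 0 -1 1;0 0 0 0 0 -1 1;0 0 0 0 0 -0.8 1;0 0 0 0 0 0 1",
)

```text
t: 7.58
tcp_pos: [0.4515, -0.0491, 0.1594]
eef_rot: [0.752, 0.66, 0.003, -0.004]
wrist_force: [0.6, 0.2, 0.4]
finger_gap: -0.0
finger_force: 0.0
```

```bash
python3 -c "
from h import *
where(); print(state()['q'].round(4))"
```

```text
t 7.575 plate xy mm [ -66.1 -110.3] tip z mm 148.4 F [0.64 0.23 0.45] yaw 82.53 tilt z [-1.0e-04  9.9e-03 -1.0e+00] gap -0.00010003286025247998
[-0.1148  0.1648 -0.3288  1.0784  0.0098  1.5863]
```

>>> send_rows(
  series="0.1 0.82 0 0 -0.11 0 1;0.1 0.82 0 0 0 0 1;0.1 0.83 0 0 0 0 1;0.1 0.83 0 0 0 0 1;0 0 0.85 0 0 0 1;0 0 0.85 0 0 0 1;0 0 0.75 0 0 0 1;0 0 0 0 0 0 1;0 0 0 0 0 0 1",
)

```text
t: 8.7
tcp_pos: [0.5851, -0.0505, 0.0629]
eef_rot: [0.752, 0.659, 0.0, 0.0]
wrist_force: [0.8, 0.8, -0.2]
finger_gap: -0.001
finger_force: 0.0
```

```bash
python3 -c "
from h import *
where(); print(state()['q'].round(4))"
```

```text
t 8.7 plate xy mm [ 66.6 -94. ] tip z mm 51.9 F [ 0.8   0.8  -0.23] yaw 82.52 tilt z [ 3.e-04  2.e-04 -1.e+00] gap -0.000879025567640025
[-8.6100e-02  4.5470e-01 -1.7120e-01  9.4460e-01  2.0000e-04  1.6153e+00]
```

>>> send_rows(
  series="0 0 0.15 0 0 0 1;0 0 0.15 0 0 0 1;0 0 0.03 0 0 0 1;0 0 0.02 0 0 0 1;0 0 0 0 0 0 1",
)

```text
t: 9.32
tcp_pos: [0.5849, -0.0505, 0.0485]
eef_rot: [0.752, 0.66, 0.0, 0.0]
wrist_force: [-0.0, 0.1, 4.5]
finger_gap: 0.0
finger_force: 2.1
```

```bash
python3 -c "
from h import *
where()"
```

```text
t 9.325 plate xy mm [ 66.4 -94.1] tip z mm 37.5 F [-0.    0.1   4.55] yaw 82.55 tilt z [ 4.e-04  1.e-04 -1.e+00] gap 7.125616615581232e-05
```

>>> send_rows(
  series="0 0 0.03 0 0 0 1;0 0 0.03 0 0 0 1;0 0 0 0 0 0 1",
)

```text
t: 9.7
tcp_pos: [0.585, -0.0505, 0.046]
eef_rot: [0.752, 0.66, 0.0, 0.0]
wrist_force: [1.6, -1.1, 6.0]
finger_gap: -0.002
finger_force: 3.1
```

```bash
python3 -c "
from h import *
where()"
```

```text
t 9.7 plate xy mm [ 66.4 -94.1] tip z mm 35.0 F [ 1.57 -1.13  5.99] yaw 82.55 tilt z [ 4.e-04  1.e-04 -1.e+00] gap -0.002213982672354235
```

>>> send_rows(
  series="0 0 0.03 0 0 0 1;0 0 0.02 0 0 0 1;0 0 0 0 0 0 1",
)

```text
t: 10.07
tcp_pos: [0.5851, -0.0505, 0.0454]
eef_rot: [0.752, 0.66, 0.001, 0.001]
wrist_force: [-4.3, -0.4, 19.6]
finger_gap: -0.002
finger_force: 9.9
```

```bash
python3 -c "
from h import *
where()"
```

```text
t 10.075 plate xy mm [ 66.5 -94.1] tip z mm 34.4 F [-4.34 -0.36 19.63] yaw 82.55 tilt z [ 1.5e-03 -1.0e-04 -1.0e+00] gap -0.002055966990643778
```

Far-right is the rocking corner: it went down about 4.6 mm to a stop. Next is its shim.

>>> send_rows(
  series="0 0 -0.1 0 0 0 1;0 0 -0.4 0 0 0 1;0 0 -0.8 0 0 0 1;0 0 -0.7 0 0 0 1;0 0 0 0 0 0 1;-0.55 0 0 0 0 0 1;-0.55 0 0 0 0 0 1;-0.55 0 0 0 0 0 1;0 0 0 0 0 0 1;0 0 0.5 0 0 0 1;0 0 0 0 0 0 1",
)

```text
t: 11.45
tcp_pos: [0.5748, -0.1157, 0.1022]
eef_rot: [0.752, 0.66, -0.001, -0.002]
wrist_force: [0.7, -0.1, -0.1]
finger_gap: 0.003
finger_force: 0.0
```

```bash
python3 - <<'E'
from h import *
where(); a=cam('scene'); i=cv2.resize(a['frame'][150:300,140:340],(800,600),interpolation=cv2.INTER_CUBIC); cv2.imwrite('pics/s2.png',i[...,::-1])
E
```

```text
t 11.45 plate xy mm [  65. -160.] tip z mm 91.2 F [ 0.7  -0.13 -0.1 ] yaw 82.55 tilt z [-0.0036  0.001  -1.    ] gap 0.002908764671042764
```

View pics/s2.png

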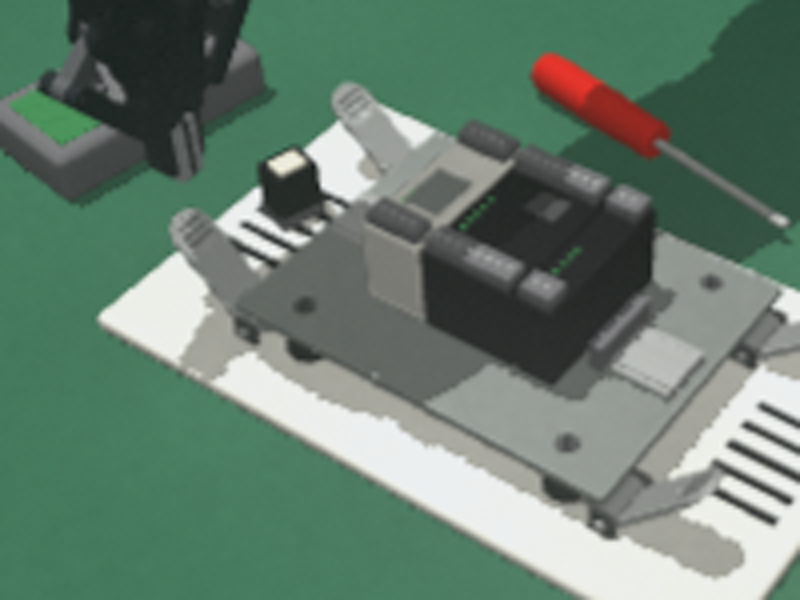

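The fingertip at (185,175) in the crop is right above the far-right tongue's end at (190,215). The plate and relay are undisturbed. I'll press down.

>>> send_rows(
  series="0.03 0.03 0.4 0 0 0 1;0 0 0.2 0 0 0 1;0 0 0.2 0 0 0 1;0 0 0.2 0 0 0 1;0 0 0.2 0 0 0 1;0 0 0.2 0 0 0 1;0 0 0.2 0 0 0 1;0 0 0.15 0 0 0 1;0 0 0 0 0 0 1",
)

```text
t: 12.62
tcp_pos: [0.5769, -0.1146, 0.0329]
eef_rot: [0.752, 0.66, -0.0, -0.001]
wrist_force: [0.6, 0.7, -0.3]
finger_gap: 0.004
finger_force: 0.0
```

```bash
python3 -c "
from h import *
where()"
```

```text
t 12.625 plate xy mm [  66.9 -158.7] tip z mm 21.9 F [ 0.56  0.71 -0.26] yaw 82.56 tilt z [-0.0017  0.001  -1.    ] gap 0.0039966361193100874
```

>>> send_rows(
  series="0 0 0.1 0 0 0 1;0 0 0.05 0 0 0 1;0 0 0.04 0 0 0 1;0 0 0.03 0 0 0 1;0 0 0 0 0 0 1",
)

```text
t: 13.25
tcp_pos: [0.5771, -0.1147, 0.0249]
eef_rot: [0.751, 0.66, -0.0, -0.0]
wrist_force: [-1.4, 1.0, 4.6]
finger_gap: 0.0
finger_force: 2.3
```

```bash
python3 -c "
from h import *
where()"
```

```text
t 13.25 plate xy mm [  67.1 -158.7] tip z mm 13.9 F [-1.42  1.    4.61] yaw 82.56 tilt z [-8.e-04  5.e-04 -1.e+00] gap 0.0004720947145076459
```

>>> send_rows(
  series="0 0 0.03 0 0 0 1;0 0 0.02 0 0 0 1;0 0 0 0 0 0 1",
)

```text
t: 13.62
tcp_pos: [0.5773, -0.1147, 0.0245]
eef_rot: [0.751, 0.66, 0.0, 0.0]
wrist_force: [-7.9, 1.0, 21.2]
finger_gap: 0.002
finger_force: 10.5
```

```bash
python3 -c "
from h import *
where()"
```

```text
t 13.625 plate xy mm [  67.3 -158.7] tip z mm 13.5 F [-7.86  0.99 21.19] yaw 82.56 tilt z [ 4.e-04  4.e-04 -1.e+00] gap 0.0019856233367846316
```

The shim is flat against its stop. I'll lift, go back over the corner and press it again.

>>> send_rows(
  series="0 0 -0.1 0 0 0 1;0 0 -0.5 0 0 0 1;0 0 -0.6 0 0 0 1;0 0 0 0 0 0 1;0.54 0 0 0 0 0 1;0.54 0 0 0 0 0 1;0.54 0 0 0 0 0 1;0 0 0 0 0 0 1;0 0 0.3 0 0 0 1;0 0 0 0 0 0 1",
)

```text
t: 14.88
tcp_pos: [0.5848, -0.0508, 0.0575]
eef_rot: [0.752, 0.66, -0.001, -0.001]
wrist_force: [0.1, -0.5, -0.0]
finger_gap: -0.003
finger_force: 0.0
```

```bash
python3 -c "
from h import *
where()"
```

```text
t 14.875 plate xy mm [ 66.3 -94.4] tip z mm 46.5 F [ 0.07 -0.51 -0.04] yaw 82.54 tilt z [-2.7e-03  3.0e-04 -1.0e+00] gap -0.002959035478692949
```

>>> send_rows(
  series="0 0 0.1 0 0 0 1;0 0 0.05 0 0 0 1;0 0 0.04 0 0 0 1;0 0 0.03 0 0 0 1;0 0 0 0 0 0 1",
)

```text
t: 15.5
tcp_pos: [0.5858, -0.0507, 0.0502]
eef_rot: [0.752, 0.66, -0.0, -0.0]
wrist_force: [0.6, -0.7, -0.5]
finger_gap: -0.002
finger_force: 0.1
```

```bash
python3 -c "
from h import *
where()"
```

```text
t 15.5 plate xy mm [ 67.2 -94.1] tip z mm 39.2 F [ 0.64 -0.7  -0.49] yaw 82.55 tilt z [-4.e-04  1.e-04 -1.e+00] gap -0.0024048513525993832
```

>>> send_rows(
  series="0 0 0.03 0 0 0 1;0 0 0.02 0 0 0 1;0 0 0 0 0 0 1",
)

```text
t: 15.88
tcp_pos: [0.5859, -0.0506, 0.0492]
eef_rot: [0.752, 0.66, 0.0, 0.0]
wrist_force: [-3.4, -0.6, 11.4]
finger_gap: 0.0
finger_force: 6.1
```

```bash
python3 -c "
from h import *
where()"
```

```text
t 15.875 plate xy mm [ 67.4 -94.1] tip z mm 38.2 F [-3.37 -0.56 11.37] yaw 82.56 tilt z [ 5.e-04 -0.e+00 -1.e+00] gap 0.0003563603094807745
```

>>> send_rows(
  series="0 0 0.02 0 0 0 1;0 0 0 0 0 0 1;0 0 0 0 0 0 1",
)

```text
t: 16.25
tcp_pos: [0.5859, -0.0507, 0.0491]
eef_rot: [0.752, 0.66, 0.0, 0.0]
wrist_force: [-6.6, -0.0, 17.9]
finger_gap: 0.001
finger_force: 9.4
```

```bash
python3 -c "
from h import *
where()"
```

```text
t 16.25 plate xy mm [ 67.4 -94.1] tip z mm 38.1 F [-6.56 -0.03 17.93] yaw 82.55 tilt z [ 1.1e-03 -1.0e-04 -1.0e+00] gap 0.0007221425963894823
```

The corner stands firm: 18 N with the tip at 38.1 mm. I'll retreat up and out to the right, then check.

>>> send_rows(
  series="0 0 -0.1 0 0 0 1;0 0 -0.5 0 0 0 1;0 0 -1 0 0 0 1;0 0 -1 0 0 0 1;0 0 -1 0 0 0 1;0 0 -1 0 0 0 1;-0.8 0 0 0 0 0 1;-0.8 0 0 0 0 0 1;-0.8 0 0 0 0 0 1;-0.8 0 0 0 0 0 1;-0.8 0 0 0 0 0 1;0 0 0 0 0 0 1;0 0 0 0 0 0 1",
)

```text
t: 17.88
tcp_pos: [0.5651, -0.2089, 0.231]
eef_rot: [0.752, 0.66, -0.0, -0.001]
wrist_force: [0.4, 0.5, -0.6]
finger_gap: -0.002
finger_force: 0.0
```

```bash
python3 - <<'E'
from h import *
where(); a=cam('scene'); i=cv2.resize(a['frame'][150:300,140:340],(800,600),interpolation=cv2.INTER_CUBIC); cv2.imwrite('pics/s3.png',i[...,::-1])
E
```

```text
t 17.875 plate xy mm [  67.6 -253.7] tip z mm 220.0 F [ 0.43  0.54 -0.59] yaw 82.54 tilt z [-7.e-04  7.e-04 -1.e+00] gap -0.0015590252937454044
```

View pics/s3.png

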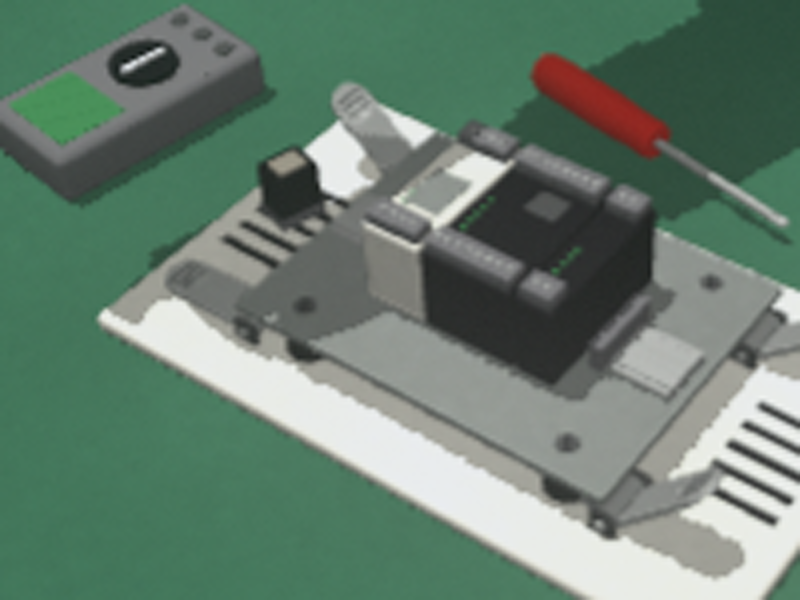

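The far-right shim lies flat at (200,285). The other three stand, nothing else has moved, and the robot is clear.

```bash
python3 -c "
from workcell import *
print(job_done())"
```

```text
the job is handed in; nothing more can be done
None
```

The far-right corner was the one that rocked (down about 4.6 mm); I pressed its shim flat, re-pressed the corner (firm at 18 N) and handed the job in with the arm clear, but got no verdict back; the two left corners were never pressed, since the second corner tried was the rocker.

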